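# Load the last tube and fasten the tin

## Task

Take the storage tube from the white cradle and lay it, without dropping it, in the hinged tin on top of the two tubes already there, along them and settled in the groove between them, and let go. Then swing the lid fully shut without slamming it, and finally push the steel catch at the tin's front up against the tin so that it hooks over the closed lid. Leave the brick, the bottle and the hammer where they are.

Things in the scene. Friction and masses are not known exactly. Their poses are not given: they have to be found in the camera images.
- case: Brass-coloured tin fixed to the bench, 142 long (its x) x 94 wide (y), walls 50 high; walls and floor 4 thick, inside 134 x 86 x 46 deep. Origin: centre of its underside; z up. Catch on its front (-x end, towards the robot's right, world -y), lid hinge along the top of its +x end (towards the left). It stands left or right of the cradle; two tubes lie in it side by side along its x
- lid (a joint): Lid angle, rad: 0 shut (on the rim), grows as it opens up and over, away from the front; starts at 2.1 to 2.35. A shallow tray 142 x 94, 36 deep outside, walls 4, mouth to the tin, 0.2 kg; shut, its outer face is 86 above the bench, 4 clear of the seated top tube. Stiff hinge (0.25 N m friction): stays where left, must be pushed all the way (2 to 4 N at its edge)
- lid_hinge (a point): Middle of the lid's hinge axis, in the case frame at x = +71, z = 50; the axis lies along the case's y
- lid_edge (a point): Middle of the lid's outer front edge (outer face meets front wall), 142 from the hinge axis along the lid and 36 out from its mouth plane; when shut it is at case x = -71, z = 86. Open at the start, the lid stands up to 175 above the bench; during the swing it reaches 195
- catch (a joint): Angle of the steel catch on the tin's front, rad: 0 upright and hooked over the lid's front edge (its stop), grows as it leans out away from the tin; starts at 0.45 to 0.75. A flat strap 60 wide (along case y), 77 long, 4 thick, with a lip 14 long at its top pointing to the tin. Light friction (0.06 N m): it stays where left; its top rises as it swings up, so push from outside and upwards
- catch_hinge (a point): Middle of the catch's hinge axis, at case x = -77, z = 16; the axis lies along the case's y
- catch_top (a point): Middle of the catch's outer top edge, 77 from its hinge; upright it is at case x = -79, z = 93
- cradle: White plastic cradle fixed to the bench, 130 (its x) x 64 x 59 high: a 10 thick base with two notched cheeks, each 14 thick, centred at x = -45 and +45, 76 of free space between them. Origin: centre of its underside. The tube rests in the notches along its x
- tube_top: The loose aluminium storage tube, round, 40 diameter x 120 long, 0.11 to 0.22 kg, with a thin black line round its cap end; lies level in the cradle, axis 65 above the bench. Origin: its centre; x along its axis (taken either way round). Seated on the two others its centre is 57 to 59 above the bench
- tube_a: One of two alike tubes (40 x 120) lying on the tin's floor along the tin's x, on its +y side; origin at its centre, x along its axis; centre 24 above the bench
- tube_b: The other one, on the tin's -y side; otherwise as tube_a. They lie 40 to 46 apart, centre to centre
- brick: Bystander: white soldering brick 100 x 140 x 35; origin: centre of its underside
- dropper: Bystander: amber glass bottle, 38 diameter x 100 high, standing; origin: centre of its underside
- hammer: Bystander: hammer 220 long lying near the robot's base; origin under it, near its middle; x along the handle
Mind the look-alikes: they are no part of the job. What is shaped like the tube_b but turquoise is not meant. Leave any green look-alike of the tube_top alone.

How it is judged:
By the outcome, as a careful person would: the job done as asked, in the order asked, and still so for the second after the job is handed in, with the robot touching nothing.
It also fails if it takes over 66 s, if anything falls off the work surface, if the arm or the gripper's body presses on something with over 40 N, if the wrist force passes 120 N, or if a joint passes its speed limit or range.

## Robot

A 6-joint arm with a two-finger parallel gripper is mounted at the origin on the work surface. World frame = base frame: x ahead of the robot, y to its left, z up, the work surface at z = 0. Lengths are in mm, angles in rad, forces in N, time in s.
With the tool pointing down it reaches from about 400 to 925 mm from the base axis. Payload 12.5 kg.
Tool frame: the origin (TCP) lies at the very end of the fingers, on their centre line; the grasp point (between the pads) lies behind it (env.grip_depth is the z of the grasp point in the tool frame, in mm); z points along the fingers, y is the line along which they close (so a half turn about z gives the same grasp; the last joint's range is limited). The gripper opens to 95 mm and grips with 3 to 60 N. Pads are 20 mm wide; open, the fingers measure 119 mm over their backs; the gripper's body (75 mm by 180 mm) begins 59 mm behind the grasp point.
Start: joints at [1.122, 0.491, 1.559, -0, 1.092, -0.106], TCP at [210.062, 588.66, 214.661] pointing down, gripper open.
Joint ranges: [-3.1, 3.1], [-0.84, 2.19], [0.05, 2.79], [-1.13, 4.28], [0.06, 2.93], [-2.69, 2.69]. Speed limits (rad/s): [2.22, 2.22, 2.79, 3.14, 3.14, 3.14].

## Interface

Orientations are given as [roll, pitch, yaw] about the fixed x, y, z axes, in that order (R = Rz(yaw) Ry(pitch) Rx(roll)).
In Python, from cell import env, optics gives the robot as it stands.
- The arm moves only by the tool step_arm, never from a script. Its argument "moves" is a list of rows, each an object of numbers: "tx", "ty", "tz": the shift along the tool's x, y, z in mm; "roll": the turn about the tool's z in rad. In form: [{"tx": .., "ty": .., "tz": .., "roll": ..}, ...]. A call has 1 to 12 rows; each row is the pose to reach, as a shift and turn from the pose commanded when the call began, along the tool's axes at that moment; what a row does not reach only later rows make up. A row lasts 1/12 s, in which the tool goes at most 41.7 mm and 7.16 degrees, less where a joint would pass 70% of its speed; a pose out of reach is approached as far as the arm can. A call with a gripper value outside its range is refused whole. "grip" is the finger opening in mm, from 0 to 95.1, set as the call begins (left out, the last holds). The fingers move at their own pace and stop on an object; the grip force is fixed at half the most. Time passes only in rows, so rows that repeat a pose let the fingers close. It gives the time, the measured TCP pose, the force, the opening and the grip force at its end, in the units of the state.
- env.state(): the state, without advancing time (a new reading comes with each control period).
- optics.read_camera(name): name is "scene" or "top"; returns a dict with "pixels" (480x640x3 uint8, blue, green, red), "mtx" (3x3 intrinsics, pixels), "dist" ([k1, k2, p1, p2, k3] as OpenCV has them; the pictures are not rectified), "view" (4x4, takes a point from world to camera coordinates). Camera axes: x right, y down, z forward; pixel columns grow to the right and rows downward; lengths in mm; the calibration is good to about 2 mm. A picture is of the moment at which its call begins. There is no depth.
- env.job_done(): hands the job in; it is judged then, once.
The state is a dict: "t": time; "joints": joint angles; "qvel": joint speeds; "tau": joint torques, N m; "eef_pos": TCP position; "tcp_rot": TCP orientation; "ft_force": force on the tool from outside, world axes, zero at the start; "moment": the same for the moment, N m; "opening": opening from 0.0 (shut) to 1.0 (fully open); "grip_force": force on a finger pad.
Only numpy, scipy, OpenCV 4.12 (cv2) and the standard library are available. Lean on these libraries where they do the work, as an engineer would, in place of code of your own. Each camera call takes 0.05 s, during which the arm holds its last target. There are 200 camera calls.

## Working session

There is one attempt and no reset: what is moved stays moved. The work goes in short steps, Python scripts to look and compute and a tool call to move; the robot and the scene stay as the last step left them, time stands still between calls to the robot, and variables do not carry over. Pictures are saved under pics/ and viewed, at most 10 in all, crops included, and the job is handed in when it is done.

Besides the shell and the picture viewer there is one more tool, called after "Call:" as a command line: name --argument value ..., lists and objects as JSON in quotes. step_arm: Moves the arm, as the interface text tells. Its arguments: {"type":"object","properties":{"moves":{"type":"array"},"grip":{"type":"number"}},"required":["moves"]}

```bash
mkdir -p pics; ls; python3 - <<'E'
from cell import env, optics
import cv2
print(env.state(), env.grip_depth)
for n in("scene","top"):
    c=optics.read_camera(n); cv2.imwrite(f"pics/{n}0.png",c["pixels"]); print(n,c["mtx"],c["dist"],c["view"])
E
```

```text
pics
{'t': 0.0, 'joints': array([ 1.12239145e+00,  4.91562709e-01,  1.55943791e+00,  9.18866729e-06,
        1.09168093e+00, -1.05599808e-01]), 'qvel': array([-4.29604687e-04, -3.12292601e-04,  7.52561632e-04,  2.16780130e-05,
        9.39101704e-04, -6.54451149e-04]), 'tau': array([-8.21139529e-04, -6.12666464e+01, -2.58198613e+01,  6.92461780e-02,
        4.81465389e-02, -1.82305166e-05]), 'eef_pos': array([209.95628628, 588.43209637, 214.06375971]), 'tcp_rot': array([-3.14051068e+00, -1.22878020e-04,  2.79878327e+00]), 'ft_force': array([ 1.57499058, -0.37535459, -0.12776945]), 'moment': array([-0.04519287,  0.04585674,  0.01149534]), 'grip_force': 0.0, 'opening': 1.0010313867473444} -18.8
scene [[494.31881863   0.         319.12386539]
 [  0.         494.31881863 238.79627208]
 [  0.           0.           1.        ]] [0.02626493 0.         0.         0.         0.        ] [[-3.37152471e-01  9.41448005e-01  1.96599847e-03  2.42145885e+02]
 [ 7.86265262e-01  2.82725565e-01 -5.49411679e-01 -3.80030034e+02]
 [-5.17798367e-01 -1.83689709e-01 -8.35549485e-01  1.39062811e+03]
 [ 0.00000000e+00  0.00000000e+00  0.00000000e+00  1.00000000e+00]]
top [[491.73365867   0.         314.1859482 ]
 [  0.         491.73365867 239.68340525]
 [  0.           0.           1.        ]] [0.02656917 0.         0.         0.         0.        ] [[ 9.86510385e-03 -9.99726127e-01  2.12214632e-02 -8.52266781e+01]
 [-9.90341335e-01 -1.27032960e-02 -1.38067612e-01  5.68302324e+02]
 [ 1.38299382e-01 -1.96544409e-02 -9.90195427e-01  1.07493510e+03]
 [ 0.00000000e+00  0.00000000e+00  0.00000000e+00  1.00000000e+00]]
```

View pics/scene0.png

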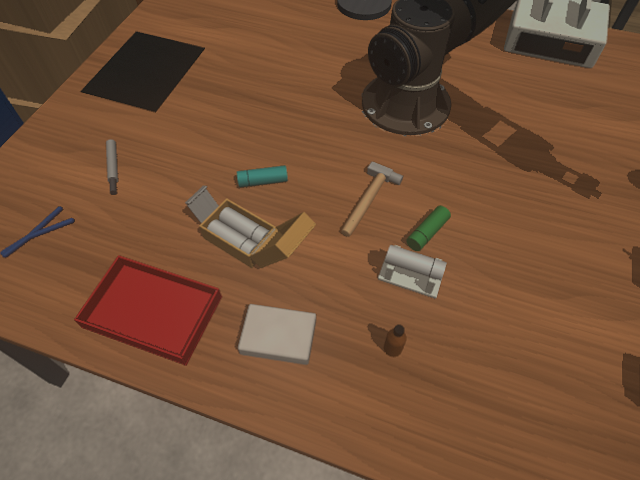

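View pics/top0.png

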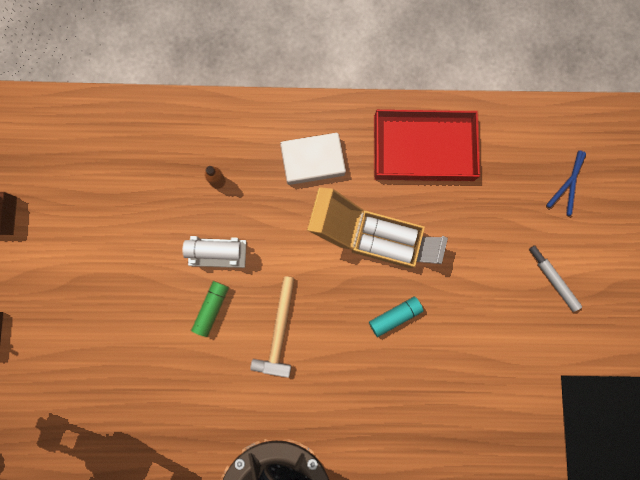

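The scene view has white tube (415,262) in the cradle, green look-alike (430,228), turquoise look-alike (262,177) and two tubes in the tin (238,230). The top view has tube_top (212,249), the tin (389,240) with its lid at (335,218), and the catch at (434,249). The grey-white tube in the cradle fits tube_top because it lies in the notches and is aluminium. The green one at top (210,309) is a decoy. I'll confirm with one enlarged composite.

```bash
cat > h.py <<'E'
import cv2, numpy as np
from cell import env, optics
def cam(n): return optics.read_camera(n)
def ray(c,p):
    u=cv2.undistortPoints(np.float64([[p]]),c["mtx"],c["dist"])[0,0]
    R,t=c["view"][:3,:3],c["view"][:3,3]
    return -R.T@t, R.T@np.array([u[0],u[1],1.])
def onz(c,p,z):
    o,d=ray(c,p); return (o+d*(z-o[2])/d[2])
def proj(c,P):
    r,_=cv2.Rodrigues(c["view"][:3,:3]); return cv2.projectPoints(np.float64(P).reshape(-1,1,3),r,c["view"][:3,3],c["mtx"],c["dist"])[0][:,0]
E
python3 - <<'E'
import cv2,numpy as np
def crop(f,x,y,w,h,W,H): return cv2.resize(cv2.imread(f)[y:y+h,x:x+w],(W,H),interpolation=cv2.INTER_CUBIC)
a=crop("pics/top0.png",175,225,80,60,400,300);b=crop("pics/scene0.png",370,200,80,60+40,400,300*1)
b=cv2.resize(cv2.imread("pics/scene0.png")[235:300,370:457],(400,300),interpolation=cv2.INTER_CUBIC)
c=crop("pics/top0.png",300,175,160,120,400,300)
d=crop("pics/scene0.png",180,170,144,108,400,300)
cv2.imwrite("pics/comp.png",np.vstack([np.hstack([a,b]),np.hstack([c,d])]))
E
```

```text
(no output)
```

View pics/comp.png

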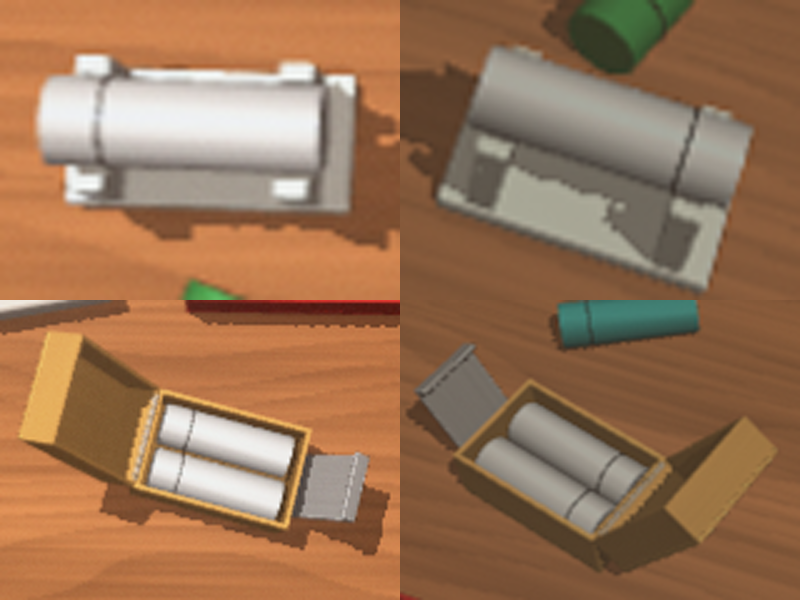

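The composite confirms it. In the cradle (top-left panel) is the grey tube with the black line, clearly different from the green one. The tin panels show two grey tubes along the tin, rim corners in the top crop at about (162,391), (310,430), (288,527) and (134,486), and the catch leaning out at (350,490).

```bash
python3 - <<'E'
from h import *
T=cam("top");S=cam("scene")
t5=lambda x,y:((x+.5)/5-.5+175,(y+.5)/5-.5+225)
tc=lambda x,y:((x+.5)/2.5-.5+300,(y-300+.5)/2.5-.5+175)
sc=lambda x,y:((x-400+.5)*144/400-.5+180,(y-300+.5)*108/300-.5+170)
ss=lambda x,y:((x-400+.5)*87/400-.5+370,(y+.5)*65/300-.5+235)
def sh(n,a,b):
    m=(a+b)/2;d=b-a;print(n,m.round(1),"len",np.linalg.norm(d).round(1),"dir",np.degrees(np.arctan2(d[1],d[0])).round(2))
sh("tube top",onz(T,t5(321,127),65),onz(T,t5(42,120),65))
sh("tube scene",onz(S,ss(481,103-18),65),onz(S,ss(740,162),65))
TL,TR,BR,BL=[onz(T,tc(*p),50) for p in((162,391),(310,430),(288,527),(134,486))]
A,B,C,D=[onz(S,sc(*p),50) for p in((530,380),(457,457),(600,540),(665,460))]
print("tin top cam corners",[c.round(0)[:2] for c in(TL,TR,BR,BL)],np.mean([TL,TR,BR,BL],0).round(1))
print("tin scene corners",[c.round(0)[:2] for c in(A,B,C,D)],np.mean([A,B,C,D],0).round(1))
sh("far side",TR,TL);sh("near",BR,BL);sh("front",BR,TR);sh("back",BL,TL)
sh("sc front",A,B);sh("sc back",D,C);sh("sc near",A,D);sh("sc far",B,C)
# tube axes at z=24
for n,p in(("far",((162,425),(294,456))),("near",((150,471),(284,503)))):
    sh("tube "+n,onz(T,tc(*p[1]),30),onz(T,tc(*p[0]),30))
# front corners/lid far edges/catch top by two-ray triangulation
def tri(p,q):
    o1,d1=ray(T,p);o2,d2=ray(S,q);s=np.linalg.lstsq(np.c_[d1,-d2],o2-o1,rcond=None)[0]
    a=o1+s[0]*d1;b=o2+s[1]*d2;return ((a+b)/2).round(1),np.linalg.norm(a-b).round(1)
print("lid edge far corner",tri(tc(47,332),sc(697,543)),"near",tri(tc(21,437),sc(666,507)))
print("lid edge (scene outer)",tri(tc(47,332),sc(777,450)),tri(tc(21,437),sc(742,418)))
print("catch top",tri(tc(367,455),sc(418,391)),tri(tc(355,521),sc(474,346)))
E
```

```text
tube top [541.5 148.5  65. ] len 122.0 dir 89.24
tube scene [535.5 147.   65. ] len 119.9 dir 90.1
tin top cam corners [array([ 635., -192.]), array([ 601., -326.]), array([ 512., -305.]), array([ 548., -167.])] [ 573.9 -247.5   50. ]
tin scene corners [array([ 509., -302.]), array([ 599., -323.]), array([ 631., -184.]), array([ 545., -166.])] [ 571.1 -243.7   50. ]
far side [ 617.8 -259.3   50. ] len 138.4 dir 75.72
near [ 530.  -235.7   50. ] len 142.5 dir 75.68
front [ 556.6 -315.5   50. ] len 90.9 dir -13.75
back [ 591.3 -179.4   50. ] len 90.9 dir -16.33
sc front [ 553.8 -312.5   50. ] len 92.6 dir -13.09
sc back [ 588.4 -174.9   50. ] len 87.9 dir -12.03
sc near [ 527.  -233.9   50. ] len 141.1 dir 74.91
sc far [ 615.1 -253.6   50. ] len 142.7 dir 76.83
tube far [ 593.4 -255.3   30. ] len 124.5 dir 77.33
tube near [ 550.1 -244.7   30. ] len 125.8 dir 77.16
lid edge far corner (array([663.3, -84.9, 150.4]), np.float64(1.0)) near (array([598.6, -98.8,  94.3]), np.float64(74.9))
lid edge (scene outer) (array([635.2, -60.5, 240.3]), np.float64(44.2)) (array([573.1, -74.1, 182.8]), np.float64(22.0))
catch top (array([ 572.5, -365.1,   85.8]), np.float64(3.8)) (array([ 513.7, -350.7,   81.4]), np.float64(11.1))
```

Call:
step_arm --moves '[{"tx": -459,"ty": -304,"tz": 85,"roll": 1.237},{"tx": -459,"ty": -304,"tz": 85,"roll": 1.237},{"tx": -459,"ty": -304,"tz": 85,"roll": 1.237},{"tx": -459,"ty": -304,"tz": 85,"roll": 1.237},{"tx": -459,"ty": -304,"tz": 85,"roll": 1.237},{"tx": -459,"ty": -304,"tz": 85,"roll": 1.237},{"tx": -459,"ty": -304,"tz": 85,"roll": 1.237},{"tx": -459,"ty": -304,"tz": 85,"roll": 1.237},{"tx": -459,"ty": -304,"tz": 85,"roll": 1.237},{"tx": -459,"ty": -304,"tz": 85,"roll": 1.237},{"tx": -459,"ty": -304,"tz": 85,"roll": 1.237},{"tx": -459,"ty": -304,"tz": 85,"roll": 1.237}]' --grip 80

```text
t: 1.2
eef_pos: [507.3, 191.3, 138.1]
tcp_rot: [3.141, -0.0, 1.561]
ft_force: [0.7, -0.2, 0.1]
opening: 0.842
grip_force: 0.0
```

Call:
step_arm --moves '[{"tx": -30,"ty": 22,"tz": 5},{"tx": -30,"ty": 22,"tz": 5},{"tx": -30,"ty": 22,"tz": 5},{"tx": -30,"ty": 22,"tz": 5},{"tx": -30,"ty": 22,"tz": 5}]'

```text
validation failed for argument at $.mo...
```

```bash
cat >> h.py <<'E'
def go(x,y,z,yawdeg):
    s=env.state();p=s["eef_pos"];w=s["tcp_rot"][2];d=np.array([x,y,z])-p
    r=-((np.radians(yawdeg)-w+np.pi/2)%np.pi-np.pi/2)
    print("t %.2f"%s["t"],p.round(1),"yaw %.2f"%np.degrees(w),"| tx %.1f ty %.1f tz %.1f roll %.3f"%(d[0]*np.cos(w)+d[1]*np.sin(w),d[0]*np.sin(w)-d[1]*np.cos(w),-d[2],r))
E
python3 - <<'E'
from h import *
go(539.5,148,55,89.6)
c=cam("top");p=proj(c,[env.state()["eef_pos"]])[0];print(p)
cv2.imwrite("pics/a.png",cv2.resize(c["pixels"][200:300,150:280],(780,600),interpolation=cv2.INTER_CUBIC))
E
```

```text
t 1.20 [507.3 191.3 138.1] yaw 89.44 | tx -43.0 ty 32.6 tz 83.1 roll -0.003
[184.98563236 259.72925802]
```

View pics/a.png

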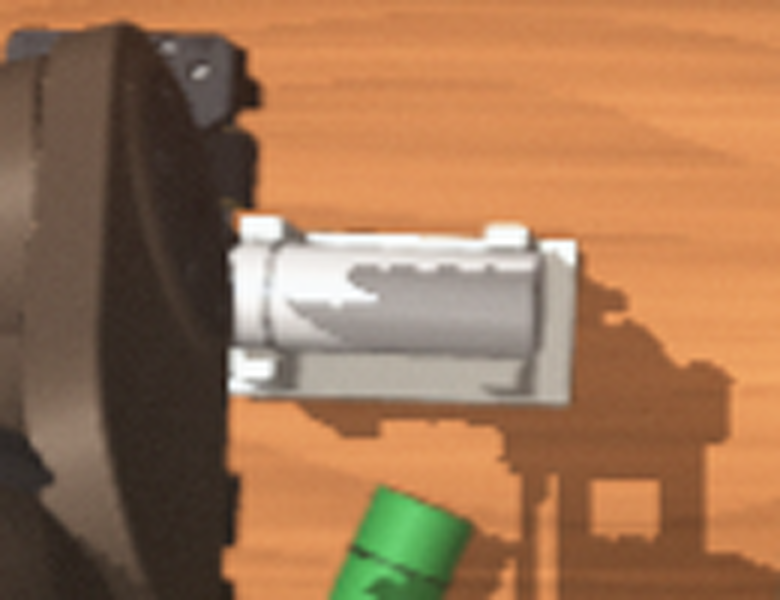

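The move was refused, presumably because a row needs all four fields. The picture shows the gripper still left of the tube, with its edge at column 235 of the crop.

Call:
step_arm --moves '[{"tx": -30,"ty": 22,"tz": 5,"roll": 0},{"tx": -30,"ty": 22,"tz": 5,"roll": 0},{"tx": -30,"ty": 22,"tz": 5,"roll": 0},{"tx": -30,"ty": 22,"tz": 5,"roll": 0},{"tx": -30,"ty": 22,"tz": 5,"roll": 0}]'

```text
t: 1.67
eef_pos: [527.5, 163.8, 133.4]
tcp_rot: [-3.141, -0.0, 1.563]
ft_force: [0.1, 0.5, 0.6]
opening: 0.842
grip_force: 0.0
```

```bash
python3 - <<'E'
from h import *
go(539.5,148,55,89.6)
E
```

```text
t 1.67 [527.5 163.8 133.4] yaw 89.54 | tx -15.7 ty 12.1 tz 78.4 roll -0.001
```

Call:
step_arm --moves '[{"tx": -15.7,"ty": 12,"tz": 15,"roll": 0},{"tx": -15.7,"ty": 12,"tz": 35,"roll": 0},{"tx": -15.7,"ty": 12,"tz": 50,"roll": 0},{"tx": -15.7,"ty": 12,"tz": 65,"roll": 0},{"tx": -15.7,"ty": 12,"tz": 78,"roll": 0},{"tx": -15.7,"ty": 12,"tz": 78,"roll": 0},{"tx": -15.7,"ty": 12,"tz": 78,"roll": 0}]'

```text
t: 2.25
eef_pos: [539.4, 148.0, 55.3]
tcp_rot: [-3.141, 0.0, 1.563]
ft_force: [-0.5, -0.4, 1.0]
opening: 0.844
grip_force: 0.0
```

Call:
step_arm --moves '[{"tx": 0,"ty": 0,"tz": 0,"roll": 0},{"tx": 0,"ty": 0,"tz": 0,"roll": 0},{"tx": 0,"ty": 0,"tz": 0,"roll": 0},{"tx": 0,"ty": 0,"tz": 0,"roll": 0},{"tx": 0,"ty": 0,"tz": 0,"roll": 0},{"tx": 0,"ty": 0,"tz": 0,"roll": 0},{"tx": 0,"ty": 0,"tz": 0,"roll": 0},{"tx": 0,"ty": 0,"tz": 0,"roll": 0},{"tx": 0,"ty": 0,"tz": 0,"roll": 0},{"tx": 0,"ty": 0,"tz": 0,"roll": 0}]' --grip 20

```text
t: 3.08
eef_pos: [539.9, 147.2, 55.4]
tcp_rot: [-3.142, -0.0, 1.562]
ft_force: [-0.1, -0.4, 1.6]
opening: 0.409
grip_force: 30.0
```

Call:
step_arm --moves '[{"tx": 0,"ty": 0,"tz": -5,"roll": 0},{"tx": 0,"ty": 0,"tz": -15,"roll": 0},{"tx": 0,"ty": 0,"tz": -35,"roll": 0},{"tx": 0,"ty": 0,"tz": -60,"roll": 0},{"tx": 0,"ty": 0,"tz": -85,"roll": 0},{"tx": 0,"ty": 0,"tz": -110,"roll": 0},{"tx": 0,"ty": 0,"tz": -135,"roll": 0},{"tx": 0,"ty": 0,"tz": -155,"roll": 0},{"tx": 0,"ty": 0,"tz": -170,"roll": 0},{"tx": 0,"ty": 0,"tz": -180,"roll": 0},{"tx": 0,"ty": 0,"tz": -180,"roll": 0}]'

```text
t: 4.0
eef_pos: [540.4, 147.3, 237.8]
tcp_rot: [3.138, -0.001, 1.562]
ft_force: [-0.4, -0.3, -1.5]
opening: 0.415
grip_force: 30.0
```

```bash
python3 - <<'E'
from h import *
s=env.state();print(s["ft_force"],s["grip_force"],s["opening"])
go(572,-246.5,235,76.4)
c=cam("scene");p=proj(c,[s["eef_pos"]])[0].astype(int);print(p)
x,y=p[0]-65,p[1]-50
cv2.imwrite("pics/b.png",cv2.resize(c["pixels"][y:y+100,x:x+130],(780,600),interpolation=cv2.INTER_CUBIC))
E
```

```text
[-0.3505542  -0.3125758  -1.50656061] 29.965415596961975 0.4145456501330011
t 4.00 [540.4 147.3 237.8] yaw 89.49 | tx -393.5 ty 35.1 tz 2.8 roll 0.228
[430 214]
```

View pics/b.png

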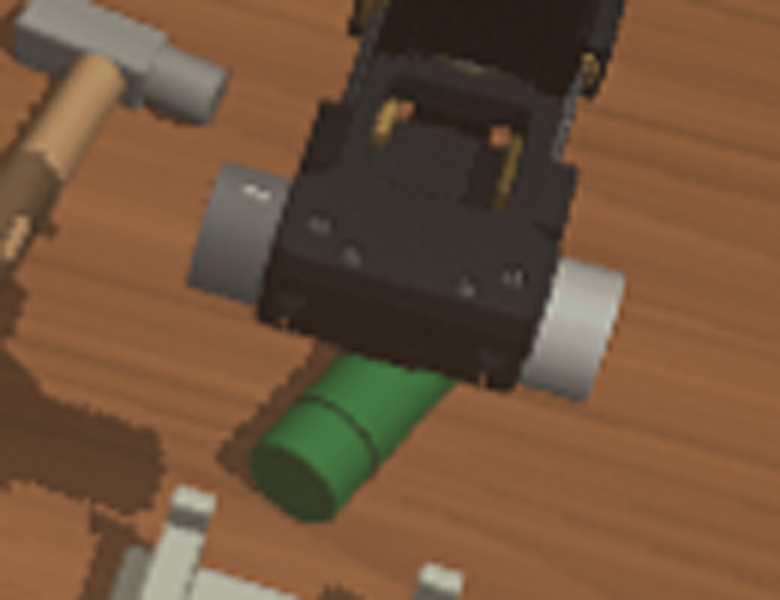

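Picture shows the tube held level, its two ends at crop (205,235) and (605,330), with the green decoy untouched below. Carrying it over to the tin.

Call:
step_arm --moves '[{"tx": -15,"ty": 1,"tz": 0,"roll": 0.01},{"tx": -45,"ty": 4,"tz": 0,"roll": 0.03},{"tx": -80,"ty": 7,"tz": 0,"roll": 0.05},{"tx": -118,"ty": 10,"tz": 0,"roll": 0.07},{"tx": -156,"ty": 13,"tz": 0,"roll": 0.09},{"tx": -194,"ty": 17,"tz": 0,"roll": 0.115},{"tx": -232,"ty": 20,"tz": 0,"roll": 0.14},{"tx": -270,"ty": 24,"tz": 0,"roll": 0.16},{"tx": -308,"ty": 27,"tz": 0,"roll": 0.18},{"tx": -345,"ty": 31,"tz": 0,"roll": 0.2},{"tx": -375,"ty": 33,"tz": 0,"roll": 0.22},{"tx": -394,"ty": 34.5,"tz": 0,"roll": 0.228}]'

```text
t: 5.05
eef_pos: [570.3, -250.0, 233.5]
tcp_rot: [-3.139, -0.0, 1.331]
ft_force: [-0.6, 0.1, -1.7]
opening: 0.414
grip_force: 30.0
```

Call:
step_arm --moves '[{"tx": 0,"ty": 0,"tz": 10,"roll": 0},{"tx": 0,"ty": 0,"tz": 30,"roll": 0},{"tx": 0,"ty": 0,"tz": 60,"roll": 0},{"tx": 0,"ty": 0,"tz": 90,"roll": 0},{"tx": 0,"ty": 0,"tz": 115,"roll": 0},{"tx": 0,"ty": 0,"tz": 130,"roll": 0},{"tx": 0,"ty": 0,"tz": 140,"roll": 0},{"tx": 0,"ty": 0,"tz": 140,"roll": 0},{"tx": 0,"ty": 0,"tz": 140,"roll": 0}]'

```text
t: 5.8
eef_pos: [570.8, -246.6, 94.9]
tcp_rot: [-3.141, -0.0, 1.334]
ft_force: [-1.3, 0.1, -1.5]
opening: 0.413
grip_force: 30.0
```

```bash
python3 - <<'E'
from h import *
s=env.state();print(s["ft_force"],s["grip_force"],s["opening"])
go(571.6,-247,48.5,76.4)
S=cam("scene");T=cam("top")
p=proj(S,[s["eef_pos"]])[0].astype(int)
a=S["pixels"][p[1]-45:p[1]+45,p[0]-60:p[0]+60]
p=proj(T,[s["eef_pos"]])[0].astype(int);b=T["pixels"][p[1]-45:p[1]+45,p[0]-60:p[0]+60]
cv2.imwrite("pics/c.png",np.hstack([cv2.resize(i,(400,300),interpolation=cv2.INTER_CUBIC) for i in(a,b)]))
E
```

```text
[-1.27122913  0.07301286 -1.50544593] 29.965652525424957 0.41299252500045774
t 5.80 [ 570.8 -246.6   94.9] yaw 76.44 | tx -0.2 ty 0.9 tz 46.4 roll 0.001
```

View pics/c.png

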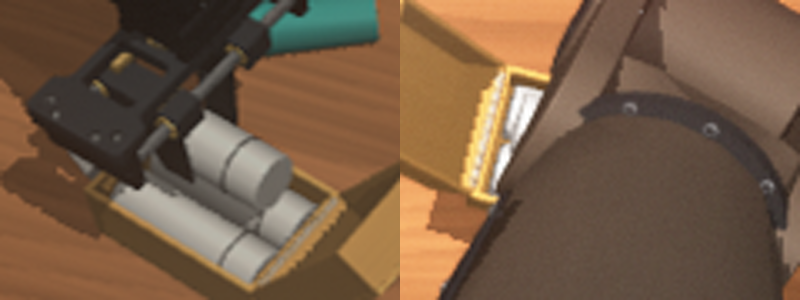

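The scene panel shows the held tube over the gap between the two lower tubes, with its right end face at (275,180), aligned with the tin. Descending gently.

Call:
step_arm --moves '[{"tx": 0,"ty": 0.9,"tz": 10,"roll": 0},{"tx": 0,"ty": 0.9,"tz": 20,"roll": 0},{"tx": 0,"ty": 0.9,"tz": 28,"roll": 0},{"tx": 0,"ty": 0.9,"tz": 34,"roll": 0},{"tx": 0,"ty": 0.9,"tz": 38,"roll": 0},{"tx": 0,"ty": 0.9,"tz": 40,"roll": 0},{"tx": 0,"ty": 0.9,"tz": 41.5,"roll": 0},{"tx": 0,"ty": 0.9,"tz": 43,"roll": 0},{"tx": 0,"ty": 0.9,"tz": 43,"roll": 0}]'

```text
t: 6.65
eef_pos: [571.8, -247.3, 52.3]
tcp_rot: [3.141, -0.0, 1.334]
ft_force: [0.5, 0.4, -1.9]
opening: 0.418
grip_force: 30.0
```

Call:
step_arm --moves '[{"tx": 0,"ty": 0,"tz": 0.7,"roll": 0},{"tx": 0,"ty": 0,"tz": 1.4,"roll": 0},{"tx": 0,"ty": 0,"tz": 2,"roll": 0},{"tx": 0,"ty": 0,"tz": 2,"roll": 0}]'

```text
t: 6.98
eef_pos: [571.8, -247.3, 50.3]
tcp_rot: [3.142, -0.0, 1.334]
ft_force: [-0.1, 0.4, -1.9]
opening: 0.417
grip_force: 30.0
```

Call:
step_arm --moves '[{"tx": 0,"ty": 0,"tz": 0.5,"roll": 0},{"tx": 0,"ty": 0,"tz": 1,"roll": 0},{"tx": 0,"ty": 0,"tz": 1,"roll": 0}]'

```text
t: 7.23
eef_pos: [571.7, -247.3, 49.2]
tcp_rot: [-3.141, -0.0, 1.334]
ft_force: [-0.0, 0.8, -1.4]
opening: 0.414
grip_force: 30.0
```

Call:
step_arm --moves '[{"tx": 0,"ty": 0,"tz": 0.5,"roll": 0},{"tx": 0,"ty": 0,"tz": 1,"roll": 0},{"tx": 0,"ty": 0,"tz": 1,"roll": 0}]'

```text
t: 7.48
eef_pos: [571.8, -247.3, 48.6]
tcp_rot: [3.141, -0.0, 1.334]
ft_force: [-1.0, 1.2, 2.0]
opening: 0.416
grip_force: 30.0
```

Call:
step_arm --moves '[{"tx": 0,"ty": 0,"tz": 0.3,"roll": 0},{"tx": 0,"ty": 0,"tz": 0.3,"roll": 0}]'

```text
t: 7.65
eef_pos: [571.9, -247.3, 48.6]
tcp_rot: [3.141, 0.0, 1.334]
ft_force: [-1.6, 1.3, 5.9]
opening: 0.409
grip_force: 30.0
```

Call:
step_arm --moves '[{"tx": 0,"ty": 0,"tz": 0,"roll": 0},{"tx": 0,"ty": 0,"tz": 0,"roll": 0},{"tx": 0,"ty": 0,"tz": 0,"roll": 0},{"tx": 0,"ty": 0,"tz": 0,"roll": 0},{"tx": 0,"ty": 0,"tz": 0,"roll": 0}]' --grip 52

```text
t: 8.07
eef_pos: [571.8, -247.3, 47.9]
tcp_rot: [-3.142, -0.0, 1.334]
ft_force: [-0.4, -0.7, -0.2]
opening: 0.547
grip_force: 0.0
```

Call:
step_arm --moves '[{"tx": 0,"ty": 0,"tz": -6,"roll": 0},{"tx": 0,"ty": 0,"tz": -15,"roll": 0},{"tx": 0,"ty": 0,"tz": -30,"roll": 0},{"tx": 0,"ty": 0,"tz": -55,"roll": 0},{"tx": 0,"ty": 0,"tz": -85,"roll": 0},{"tx": 0,"ty": 0,"tz": -120,"roll": 0},{"tx": 0,"ty": 0,"tz": -155,"roll": 0},{"tx": 0,"ty": 0,"tz": -185,"roll": 0},{"tx": 0,"ty": 0,"tz": -185,"roll": 0}]'

```text
t: 8.82
eef_pos: [573.4, -248.1, 240.4]
tcp_rot: [3.132, 0.003, 1.334]
ft_force: [0.2, -0.2, -0.1]
opening: 0.545
grip_force: 0.0
```

Call:
step_arm --moves '[{"tx": 20,"ty": -1,"tz": 0,"roll": 0},{"tx": 55,"ty": -2,"tz": 0,"roll": 0},{"tx": 95,"ty": -2,"tz": 0,"roll": 0},{"tx": 135,"ty": -2,"tz": 0,"roll": 0},{"tx": 170,"ty": -2,"tz": 0,"roll": 0},{"tx": 200,"ty": -2,"tz": 0,"roll": 0},{"tx": 224,"ty": -2,"tz": 0,"roll": 0},{"tx": 224,"ty": -2,"tz": 20,"roll": 0},{"tx": 224,"ty": -2,"tz": 45,"roll": 0},{"tx": 224,"ty": -2,"tz": 75,"roll": 0},{"tx": 224,"ty": -2,"tz": 95,"roll": 0},{"tx": 224,"ty": -2,"tz": 105,"roll": 0}]' --grip 0

```text
t: 9.82
eef_pos: [621.4, -28.8, 125.8]
tcp_rot: [-3.138, 0.0, 1.334]
ft_force: [0.9, -0.4, -1.3]
opening: 0.003
grip_force: 0.0
```

```bash
cat >> h.py <<'E'
C=np.array([572,-245.3]);U=np.array([np.cos(np.radians(76.4)),np.sin(np.radians(76.4))])
def along():
    s=env.state();d=s["eef_pos"][:2]-C
    print("t %.2f along %.1f lat %.1f z %.1f"%(s["t"],d@U,d@[-U[1],U[0]],s["eef_pos"][2]),s["ft_force"].round(1))
def lid(th,l=120,hw=10):
    if th>np.pi/2: x=71-142*np.cos(th)+36*np.sin(th)
    else: x=71-l*np.cos(th)+36*np.sin(th)
    # blend just under 90 deg so the path is smooth
    return x+hw, 50+l*np.sin(th)+36*np.cos(th)
E
python3 - <<'E'
from h import *
along()
for th in np.arange(2.2,-.01,-.08): print("%.2f %.0f %.0f"%(th,*lid(th)),end=" | ")
S=cam("scene");T=cam("top")
a=S["pixels"][170:278,180:324];b=T["pixels"][175:295,300:460]
cv2.imwrite("pics/d.png",np.hstack([cv2.resize(i,(400,300),interpolation=cv2.INTER_CUBIC) for i in(a,b)]))
E
```

```text
t 9.82 along 222.0 lat 2.9 z 125.8 [ 0.9 -0.4 -1.3]
2.20 194 126 | 2.12 186 134 | 2.04 177 141 | 1.96 168 147 | 1.88 159 153 | 1.80 148 159 | 1.72 138 163 | 1.64 127 167 | 1.56 116 170 | 1.48 106 173 | 1.40 96 174 | 1.32 86 175 | 1.24 76 175 | 1.16 66 174 | 1.08 56 173 | 1.00 46 170 | 0.92 37 167 | 0.84 28 163 | 0.76 19 159 | 0.68 10 153 | 0.60 2 147 | 0.52 -5 141 | 0.44 -12 134 | 0.36 -19 126 | 0.28 -24 118 | 0.20 -29 109 | 0.12 -34 100 | 0.04 -37 91 |
```

View pics/d.png

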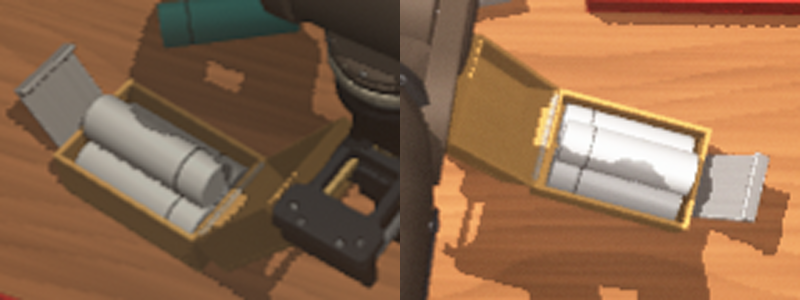

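The scene panel shows the tube in the groove between the other two. In the top panel its front end at (697,172) is close to the front wall, so I'll check the margin, since the lid's front wall sweeps inward by about 3 mm.

```bash
python3 - <<'E'
from h import *
T=cam("top");S=cam("scene")
a=T["pixels"][200:275,348:438];a=cv2.resize(a,(780,650),interpolation=cv2.INTER_CUBIC)[:600]
# annotate expected tin inner rim and tube ends for centre offset 0
def P(al,la,z): 
    q=C+al*U+la*np.array([-U[1],U[0]]);return [*q,z]
f=780/90
for al,la,z,col in[(-67,0,50,(0,0,255)),(67,0,50,(0,0,255)),(0,43,50,(0,0,255)),(0,-43,50,(0,0,255)),(-60,20,58,(255,0,0)),(-60,-20,58,(255,0,0)),(60,20,58,(255,0,0)),(60,-20,58,(255,0,0)),(-60,0,78,(0,160,0)),(60,0,78,(0,160,0))]:
    p=(proj(T,[P(al,la,z)])[0]-[348,200]+.5)*f-.5;print(al,la,z,p.round(0)); cv2.circle(a,tuple(p.astype(int)),3,col,-1)
cv2.imwrite("pics/e.png",a)
E
```

```text
-67 0 50 [602. 403.]
67 0 50 [101. 277.]
0 43 50 [314. 500.]
0 -43 50 [388. 182.]
-60 20 58 [566. 468.]
-60 -20 58 [600. 319.]
60 20 58 [113. 353.]
60 -20 58 [149. 205.]
-60 0 78 [601. 383.]
60 0 78 [141. 267.]
```

View pics/e.png

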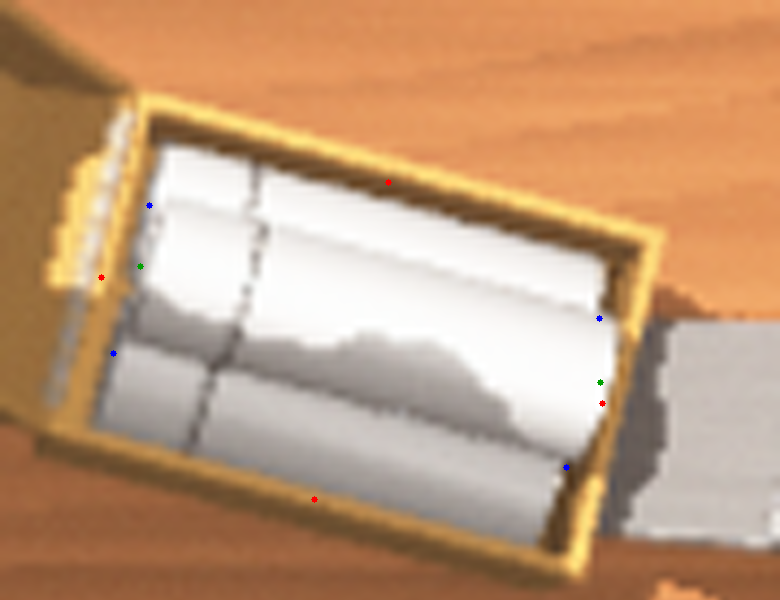

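Rim ends show at columns about 603 (front) and 115 (hinge), the tube ends at about 612 and 135. So the tube sits 2–3 mm towards the front, leaving about 1 mm to the lid's sweep. I'll regrip and shift it 2.5 mm towards the hinge.

Call:
step_arm --moves '[{"tx": 0,"ty": 0,"tz": -20,"roll": 0},{"tx": 0,"ty": 0,"tz": -50,"roll": 0},{"tx": 0,"ty": 0,"tz": -85,"roll": 0},{"tx": 0,"ty": 0,"tz": -110,"roll": 0},{"tx": -30,"ty": 1,"tz": -110,"roll": 0},{"tx": -65,"ty": 2,"tz": -110,"roll": 0},{"tx": -100,"ty": 3,"tz": -110,"roll": 0},{"tx": -140,"ty": 3,"tz": -110,"roll": 0},{"tx": -175,"ty": 3,"tz": -110,"roll": 0},{"tx": -205,"ty": 3,"tz": -110,"roll": 0},{"tx": -224,"ty": 3,"tz": -110,"roll": 0},{"tx": -224,"ty": 3,"tz": -110,"roll": 0}]' --grip 52

```text
t: 11.02
eef_pos: [572.0, -251.2, 239.8]
tcp_rot: [3.139, 0.001, 1.33]
ft_force: [0.3, 0.1, -0.9]
opening: 0.546
grip_force: 0.0
```

Call:
step_arm --moves '[{"tx": 0,"ty": 0,"tz": 20,"roll": 0},{"tx": 0,"ty": 0,"tz": 50,"roll": 0},{"tx": 0,"ty": 0,"tz": 80,"roll": 0},{"tx": 0,"ty": 0,"tz": 95,"roll": 0},{"tx": 0,"ty": 0,"tz": 100,"roll": 0},{"tx": 0,"ty": 0,"tz": 100,"roll": 0},{"tx": 0,"ty": 0,"tz": 100,"roll": 0}]'

```text
t: 11.6
eef_pos: [573.5, -247.4, 139.6]
tcp_rot: [3.14, 0.0, 1.334]
ft_force: [1.1, 0.1, 0.5]
opening: 0.547
grip_force: 0.0
```

```bash
python3 - <<'E'
from h import *
along();go(571.8,-247.3,49,76.44)
E
```

```text
t 11.60 along -1.7 lat -2.0 z 139.6 [1.1 0.1 0.5]
t 11.60 [ 573.5 -247.4  139.6] yaw 76.44 | tx -0.3 ty -1.7 tz 90.6 roll 0.000
```

Call:
step_arm --moves '[{"tx": 0,"ty": -1.7,"tz": 10,"roll": 0},{"tx": 0,"ty": -1.7,"tz": 25,"roll": 0},{"tx": 0,"ty": -1.7,"tz": 40,"roll": 0},{"tx": 0,"ty": -1.7,"tz": 55,"roll": 0},{"tx": 0,"ty": -1.7,"tz": 70,"roll": 0},{"tx": 0,"ty": -1.7,"tz": 82,"roll": 0},{"tx": 0,"ty": -1.7,"tz": 89.5,"roll": 0},{"tx": 0,"ty": -1.7,"tz": 90.5,"roll": 0},{"tx": 0,"ty": -1.7,"tz": 90.5,"roll": 0}]'

```text
t: 12.35
eef_pos: [571.2, -247.2, 47.6]
tcp_rot: [3.142, -0.0, 1.334]
ft_force: [0.6, 0.1, -0.2]
opening: 0.546
grip_force: 0.0
```

Call:
step_arm --moves '[{"tx": 0,"ty": 0,"tz": 0,"roll": 0},{"tx": 0,"ty": 0,"tz": 0,"roll": 0},{"tx": 0,"ty": 0,"tz": 0,"roll": 0},{"tx": 0,"ty": 0,"tz": 0,"roll": 0},{"tx": 0,"ty": 0,"tz": 0,"roll": 0},{"tx": 0,"ty": 0,"tz": 0,"roll": 0}]' --grip 20

```text
t: 12.85
eef_pos: [571.4, -247.3, 48.2]
tcp_rot: [3.141, 0.0, 1.334]
ft_force: [0.1, 0.0, 6.3]
opening: 0.413
grip_force: 29.9
```

Call:
step_arm --moves '[{"tx": 0,"ty": 0,"tz": -1,"roll": 0},{"tx": 0,"ty": 0,"tz": -2,"roll": 0},{"tx": 1,"ty": 0,"tz": -2,"roll": 0},{"tx": 2,"ty": 0,"tz": -2,"roll": 0},{"tx": 2.7,"ty": 0,"tz": -2,"roll": 0},{"tx": 2.7,"ty": 0,"tz": -1.2,"roll": 0},{"tx": 2.7,"ty": 0,"tz": -0.5,"roll": 0},{"tx": 2.7,"ty": 0,"tz": 0.1,"roll": 0},{"tx": 2.7,"ty": 0,"tz": 0.1,"roll": 0}]'

```text
t: 13.6
eef_pos: [572.3, -244.5, 48.2]
tcp_rot: [3.14, -0.0, 1.334]
ft_force: [-0.1, 2.7, 6.6]
opening: 0.419
grip_force: 29.9
```

Shifted 2.8 mm, contact force is back. Release and go behind the lid again.

Call:
step_arm --moves '[{"tx": 0,"ty": 0,"tz": 0,"roll": 0},{"tx": 0,"ty": 0,"tz": 0,"roll": 0},{"tx": 0,"ty": 0,"tz": 0,"roll": 0},{"tx": 0,"ty": 0,"tz": 0,"roll": 0},{"tx": 0,"ty": 0,"tz": 0,"roll": 0}]' --grip 52

```text
t: 14.02
eef_pos: [571.7, -244.5, 47.3]
tcp_rot: [-3.141, -0.0, 1.334]
ft_force: [0.6, -0.7, 0.6]
opening: 0.543
grip_force: 0.0
```

Call:
step_arm --moves '[{"tx": 0,"ty": 0,"tz": -6,"roll": 0},{"tx": 0,"ty": 0,"tz": -15,"roll": 0},{"tx": 0,"ty": 0,"tz": -30,"roll": 0},{"tx": 0,"ty": 0,"tz": -55,"roll": 0},{"tx": 0,"ty": 0,"tz": -85,"roll": 0},{"tx": 0,"ty": 0,"tz": -120,"roll": 0},{"tx": 0,"ty": 0,"tz": -155,"roll": 0},{"tx": 0,"ty": 0,"tz": -180,"roll": 0},{"tx": 0,"ty": 0,"tz": -190,"roll": 0},{"tx": 0,"ty": 0,"tz": -190,"roll": 0}]'

```text
t: 14.85
eef_pos: [572.3, -244.8, 240.4]
tcp_rot: [3.137, 0.001, 1.334]
ft_force: [0.1, -0.4, 0.2]
opening: 0.546
grip_force: 0.0
```

Call:
step_arm --moves '[{"tx": 20,"ty": 0,"tz": 0,"roll": 0},{"tx": 55,"ty": 0,"tz": 0,"roll": 0},{"tx": 95,"ty": 0,"tz": 0,"roll": 0},{"tx": 135,"ty": 0,"tz": 0,"roll": 0},{"tx": 170,"ty": 0,"tz": 0,"roll": 0},{"tx": 200,"ty": 0,"tz": 0,"roll": 0},{"tx": 221,"ty": 0,"tz": 0,"roll": 0},{"tx": 221,"ty": 0,"tz": 20,"roll": 0},{"tx": 221,"ty": 0,"tz": 45,"roll": 0},{"tx": 221,"ty": 0,"tz": 75,"roll": 0},{"tx": 221,"ty": 0,"tz": 95,"roll": 0},{"tx": 221,"ty": 0,"tz": 105,"roll": 0}]' --grip 0

```text
t: 15.85
eef_pos: [621.6, -29.3, 128.0]
tcp_rot: [-3.135, 0.0, 1.334]
ft_force: [0.2, 0.8, 0.2]
opening: 0.008
grip_force: 0.0
```

Call:
step_arm --moves '[{"tx": -5,"ty": 0,"tz": 0,"roll": 0},{"tx": -10,"ty": 0,"tz": 0,"roll": 0},{"tx": -15,"ty": 0,"tz": 0,"roll": 0},{"tx": -15,"ty": 0,"tz": 0,"roll": 0}]'

```text
t: 16.18
eef_pos: [620.4, -45.5, 133.7]
tcp_rot: [3.14, -0.0, 1.333]
ft_force: [-0.8, -0.4, -0.2]
opening: 0.004
grip_force: 0.0
```

```bash
python3 - <<'E'
from h import *
along()
T=cam("top")
a=T["pixels"][200:275,348:438];a=cv2.resize(a,(780,650),interpolation=cv2.INTER_CUBIC)[:600]
cv2.imwrite("pics/f.png",a)
E
```

```text
t 16.18 along 205.6 lat -0.1 z 133.7 [-0.8 -0.4 -0.2]
```

View pics/f.png

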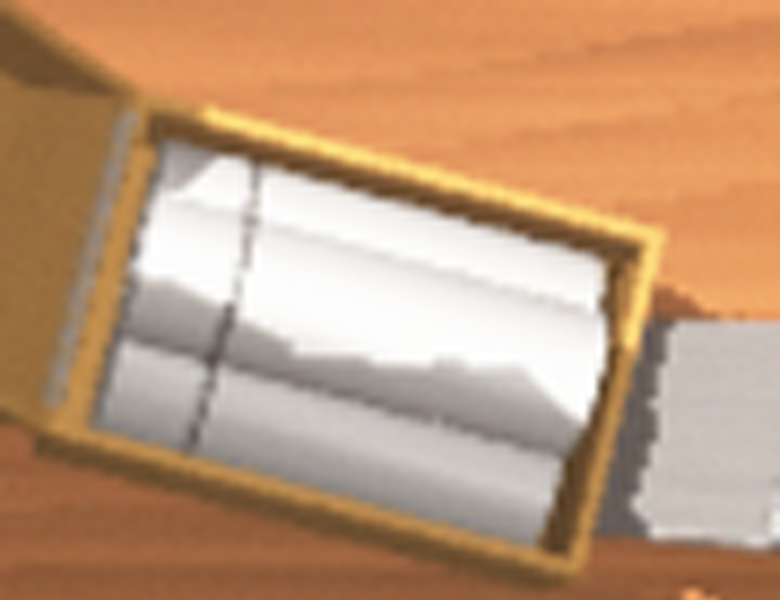

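The tube now clears the front wall: its end is at (605,340) and the inner rim at (615,340). It lies along the groove. Pushing the lid.

Call:
step_arm --moves '[{"tx": -6,"ty": 0,"tz": 0,"roll": 0},{"tx": -12,"ty": 0,"tz": 0,"roll": 0},{"tx": -17,"ty": 0,"tz": 0,"roll": 0},{"tx": -20,"ty": 0,"tz": -1,"roll": 0},{"tx": -24,"ty": 0,"tz": -3.5,"roll": 0},{"tx": -28.5,"ty": 0,"tz": -7,"roll": 0},{"tx": -32.5,"ty": 0,"tz": -10,"roll": 0},{"tx": -37.5,"ty": 0,"tz": -13,"roll": 0},{"tx": -42,"ty": 0,"tz": -16,"roll": 0},{"tx": -46.5,"ty": 0,"tz": -19,"roll": 0},{"tx": -52,"ty": 0,"tz": -22,"roll": 0},{"tx": -57.5,"ty": 0,"tz": -25,"roll": 0}]'

```text
t: 17.23
eef_pos: [606.9, -100.1, 158.3]
tcp_rot: [3.14, -0.001, 1.334]
ft_force: [1.3, 4.5, 4.8]
opening: 0.006
grip_force: 2.2
```

```bash
python3 - <<'E'
from h import *
along()
E
```

```text
t 17.23 along 149.3 lat 0.2 z 158.3 [1.3 4.5 4.8]
```

Call:
step_arm --moves '[{"tx": -5,"ty": 0,"tz": -2,"roll": 0},{"tx": -10,"ty": 0,"tz": -4,"roll": 0},{"tx": -15.5,"ty": 0,"tz": -6,"roll": 0},{"tx": -21,"ty": 0,"tz": -8,"roll": 0},{"tx": -26.5,"ty": 0,"tz": -9.5,"roll": 0},{"tx": -32,"ty": 0,"tz": -11,"roll": 0},{"tx": -37,"ty": 0,"tz": -12.5,"roll": 0},{"tx": -42,"ty": 0,"tz": -14,"roll": 0},{"tx": -47,"ty": 0,"tz": -14.5,"roll": 0},{"tx": -52,"ty": 0,"tz": -15,"roll": 0},{"tx": -57,"ty": 0,"tz": -15.5,"roll": 0},{"tx": -62,"ty": 0,"tz": -16,"roll": 0}]'

```text
t: 18.23
eef_pos: [591.7, -160.9, 173.4]
tcp_rot: [-3.141, -0.0, 1.334]
ft_force: [-0.8, 2.0, -0.3]
opening: 0.008
grip_force: 1.1
```

```bash
python3 - <<'E'
from h import *
along()
E
```

```text
t 18.23 along 86.7 lat 0.7 z 173.4 [-0.8  2.  -0.3]
```

Call:
step_arm --moves '[{"tx": -5,"ty": 0,"tz": 0,"roll": 0},{"tx": -10,"ty": 0,"tz": 0,"roll": 0},{"tx": -15,"ty": 0,"tz": 0.5,"roll": 0},{"tx": -20,"ty": 0,"tz": 1,"roll": 0},{"tx": -25,"ty": 0,"tz": 1.5,"roll": 0},{"tx": -30,"ty": 0,"tz": 2,"roll": 0},{"tx": -35,"ty": 0,"tz": 3.5,"roll": 0},{"tx": -40,"ty": 0,"tz": 5,"roll": 0},{"tx": -44.5,"ty": 0,"tz": 6.5,"roll": 0},{"tx": -49,"ty": 0,"tz": 8,"roll": 0},{"tx": -53.5,"ty": 0,"tz": 10,"roll": 0},{"tx": -58,"ty": 0,"tz": 12,"roll": 0}]'

```text
t: 19.23
eef_pos: [578.3, -217.3, 161.3]
tcp_rot: [3.141, 0.0, 1.334]
ft_force: [-1.0, 1.5, 1.4]
opening: 0.008
grip_force: 1.0
```

```bash
python3 - <<'E'
from h import *
along()
E
```

```text
t 19.23 along 28.7 lat 0.4 z 161.3 [-1.   1.5  1.4]
```

Call:
step_arm --moves '[{"tx": -4.5,"ty": 0,"tz": 2,"roll": 0},{"tx": -9,"ty": 0,"tz": 4,"roll": 0},{"tx": -13.5,"ty": 0,"tz": 7,"roll": 0},{"tx": -18,"ty": 0,"tz": 10,"roll": 0},{"tx": -22,"ty": 0,"tz": 13,"roll": 0},{"tx": -26,"ty": 0,"tz": 16,"roll": 0},{"tx": -29.5,"ty": 0,"tz": 19,"roll": 0},{"tx": -33,"ty": 0,"tz": 22,"roll": 0},{"tx": -36.5,"ty": 0,"tz": 25.5,"roll": 0},{"tx": -40,"ty": 0,"tz": 29,"roll": 0},{"tx": -43.5,"ty": 0,"tz": 33,"roll": 0},{"tx": -47,"ty": 0,"tz": 37,"roll": 0}]'

```text
t: 20.23
eef_pos: [567.4, -262.8, 124.0]
tcp_rot: [3.141, -0.0, 1.334]
ft_force: [-0.3, 1.5, -0.2]
opening: 0.004
grip_force: 0.5
```

```bash
python3 - <<'E'
from h import *
along()
E
```

```text
t 20.23 along -18.1 lat 0.4 z 124.0 [-0.3  1.5 -0.2]
```

Call:
step_arm --moves '[{"tx": -2,"ty": 0,"tz": 3,"roll": 0},{"tx": -4,"ty": 0,"tz": 6,"roll": 0},{"tx": -5.5,"ty": 0,"tz": 9,"roll": 0},{"tx": -7,"ty": 0,"tz": 12,"roll": 0},{"tx": -8.5,"ty": 0,"tz": 15,"roll": 0},{"tx": -10,"ty": 0,"tz": 18,"roll": 0},{"tx": -11.5,"ty": 0,"tz": 20.5,"roll": 0},{"tx": -13,"ty": 0,"tz": 23,"roll": 0},{"tx": -14,"ty": 0,"tz": 25,"roll": 0},{"tx": -15,"ty": 0,"tz": 27,"roll": 0},{"tx": -16,"ty": 0,"tz": 29,"roll": 0},{"tx": -16.5,"ty": 0,"tz": 31,"roll": 0}]'

```text
t: 21.23
eef_pos: [563.5, -278.6, 93.2]
tcp_rot: [-3.142, -0.0, 1.334]
ft_force: [0.3, -0.8, 1.2]
opening: 0.005
grip_force: 0.6
```

Call:
step_arm --moves '[{"tx": -0.5,"ty": 0,"tz": 1,"roll": 0},{"tx": -1,"ty": 0,"tz": 2,"roll": 0},{"tx": -1.5,"ty": 0,"tz": 3,"roll": 0},{"tx": -2,"ty": 0,"tz": 4,"roll": 0},{"tx": -2.5,"ty": 0,"tz": 5,"roll": 0},{"tx": -2.5,"ty": 0,"tz": 6,"roll": 0},{"tx": -2.5,"ty": 0,"tz": 6,"roll": 0}]'

```text
t: 21.82
eef_pos: [562.9, -281.1, 87.3]
tcp_rot: [3.142, 0.0, 1.334]
ft_force: [-0.1, 0.1, -0.6]
opening: 0.005
grip_force: 0.0
```

Call:
step_arm --moves '[{"tx": 0,"ty": 0,"tz": 0.5,"roll": 0},{"tx": 0,"ty": 0,"tz": 1,"roll": 0},{"tx": 0,"ty": 0,"tz": 1.5,"roll": 0},{"tx": 0,"ty": 0,"tz": 1.5,"roll": 0}]'

```text
t: 22.15
eef_pos: [563.0, -281.1, 86.3]
tcp_rot: [3.141, 0.0, 1.334]
ft_force: [-1.5, -0.8, 3.6]
opening: 0.006
grip_force: 2.2
```

```bash
python3 - <<'E'
from h import *
along()
S=cam("scene");cv2.imwrite("pics/g.png",cv2.resize(S["pixels"][170:278,180:324],(800,600),interpolation=cv2.INTER_CUBIC))
E
```

```text
t 22.15 along -36.9 lat 0.3 z 86.3 [-1.5 -0.8  3.6]
```

Call:
step_arm --moves '[{"tx": 0,"ty": 0,"tz": 0.5,"roll": 0},{"tx": 0,"ty": 0,"tz": 1,"roll": 0},{"tx": 0,"ty": 0,"tz": 1,"roll": 0},{"tx": 0,"ty": 0,"tz": 1,"roll": 0}]'

```text
t: 22.53
eef_pos: [563.0, -281.1, 86.2]
tcp_rot: [3.141, 0.0, 1.334]
ft_force: [-4.0, 0.3, 13.5]
opening: 0.005
grip_force: 6.8
```

Lid stops firmly at 86. Now I'll go over the catch to its outside.

Call:
step_arm --moves '[{"tx": 0,"ty": 0,"tz": -15,"roll": 0},{"tx": 0,"ty": 0,"tz": -40,"roll": 0},{"tx": -25,"ty": 0,"tz": -50,"roll": 0},{"tx": -60,"ty": 0,"tz": -50,"roll": 0},{"tx": -90,"ty": 0,"tz": -50,"roll": 0},{"tx": -112,"ty": 0,"tz": -50,"roll": 0},{"tx": -118,"ty": 0,"tz": -50,"roll": 0},{"tx": -118,"ty": 0,"tz": -35,"roll": 0},{"tx": -118,"ty": 0,"tz": -10,"roll": 0},{"tx": -118,"ty": 0,"tz": 12,"roll": 0},{"tx": -118,"ty": 0,"tz": 24,"roll": 0},{"tx": -118,"ty": 0,"tz": 24,"roll": 0}]'

```text
t: 23.53
eef_pos: [534.4, -394.3, 58.1]
tcp_rot: [-3.138, -0.002, 1.334]
ft_force: [0.3, 1.1, 0.3]
opening: 0.004
grip_force: 0.0
```

```bash
python3 - <<'E'
from h import *
along()
S=cam("scene");T=cam("top")
a=S["pixels"][170:278,170:314];b=T["pixels"][175:295,320:480]
cv2.imwrite("pics/g.png",np.hstack([cv2.resize(i,(400,300),interpolation=cv2.INTER_CUBIC) for i in(a,b)]))
E
```

```text
t 23.53 along -153.6 lat 1.5 z 58.1 [0.3 1.1 0.3]
```

View pics/g.png

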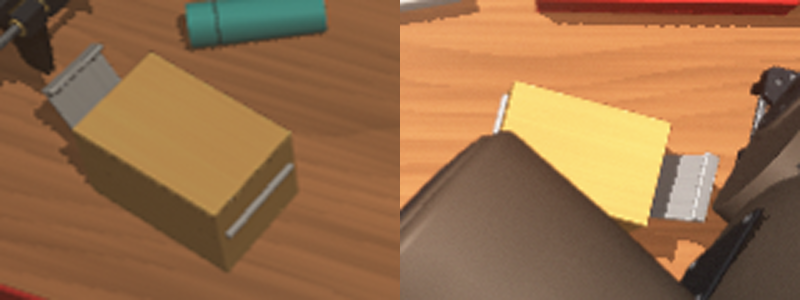

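Picture shows the lid fully shut at scene crop (185,130), the catch still leaning out at (75,90), and the gripper outside it. Pushing in and up.

Call:
step_arm --moves '[{"tx": 10,"ty": 1,"tz": 0,"roll": 0},{"tx": 19,"ty": 1,"tz": 0,"roll": 0},{"tx": 25,"ty": 1,"tz": 0,"roll": 0},{"tx": 29,"ty": 1,"tz": -2,"roll": 0},{"tx": 33,"ty": 1,"tz": -4,"roll": 0},{"tx": 37,"ty": 1,"tz": -6,"roll": 0},{"tx": 41,"ty": 1,"tz": -8,"roll": 0},{"tx": 45,"ty": 1,"tz": -10,"roll": 0},{"tx": 49,"ty": 1,"tz": -12,"roll": 0},{"tx": 53,"ty": 1,"tz": -14,"roll": 0},{"tx": 57,"ty": 1,"tz": -15,"roll": 0},{"tx": 60,"ty": 1,"tz": -16,"roll": 0}]'

```text
t: 24.63
eef_pos: [550.4, -337.1, 77.0]
tcp_rot: [3.142, -0.0, 1.334]
ft_force: [-0.1, -0.2, -0.5]
opening: 0.005
grip_force: 0.4
```

Call:
step_arm --moves '[{"tx": 1,"ty": 0,"tz": -0.5,"roll": 0},{"tx": 2,"ty": 0,"tz": -1,"roll": 0},{"tx": 2.5,"ty": 0,"tz": -1,"roll": 0},{"tx": 2.5,"ty": 0,"tz": -1,"roll": 0}]'

```text
t: 24.97
eef_pos: [550.9, -335.1, 77.9]
tcp_rot: [3.142, -0.0, 1.334]
ft_force: [-0.3, 0.3, -0.0]
opening: 0.006
grip_force: 0.0
```

```bash
python3 - <<'E'
from h import *
along()
E
```

```text
t 24.97 along -92.3 lat -0.6 z 77.9 [-0.3  0.3 -0. ]
```

Not at the stop yet; continue until force rises.

Call:
step_arm --moves '[{"tx": 1,"ty": 0,"tz": 0,"roll": 0},{"tx": 2,"ty": 0,"tz": 0,"roll": 0},{"tx": 2.5,"ty": 0,"tz": 0,"roll": 0},{"tx": 2.5,"ty": 0,"tz": 0,"roll": 0}]'

```text
t: 25.3
eef_pos: [551.2, -333.9, 78.0]
tcp_rot: [3.141, 0.002, 1.334]
ft_force: [-1.7, -6.9, 0.0]
opening: 0.002
grip_force: 3.9
```

Call:
step_arm --moves '[{"tx": 0.5,"ty": 0,"tz": 0,"roll": 0},{"tx": 1,"ty": 0,"tz": 0,"roll": 0},{"tx": 1,"ty": 0,"tz": 0,"roll": 0},{"tx": 1,"ty": 0,"tz": 0,"roll": 0}]'

```text
t: 25.63
eef_pos: [551.3, -333.8, 78.0]
tcp_rot: [3.141, 0.003, 1.334]
ft_force: [-4.3, -12.1, -2.0]
opening: 0.004
grip_force: 6.2
```

Call:
step_arm --moves '[{"tx": -3,"ty": 0,"tz": 0,"roll": 0},{"tx": -10,"ty": 0,"tz": 0,"roll": 0},{"tx": -25,"ty": 0,"tz": 0,"roll": 0},{"tx": -50,"ty": 0,"tz": 0,"roll": 0},{"tx": -75,"ty": 0,"tz": -20,"roll": 0},{"tx": -75,"ty": 0,"tz": -50,"roll": 0},{"tx": -75,"ty": 0,"tz": -80,"roll": 0},{"tx": -75,"ty": 0,"tz": -100,"roll": 0},{"tx": -75,"ty": 0,"tz": -100,"roll": 0}]'

```text
t: 26.38
eef_pos: [534.9, -406.8, 182.7]
tcp_rot: [3.135, 0.003, 1.333]
ft_force: [1.1, -0.1, 0.2]
opening: 0.004
grip_force: 0.0
```

```bash
python3 - <<'E'
from h import *
along()
T=cam("top");S=cam("scene")
for n,c in(("top",T),("scene",S)):
    h=cv2.cvtColor(c["pixels"],cv2.COLOR_BGR2HSV)
    row=[]
    for al in range(-125,-50,4):
        q=C+al*U; p=proj(c,[[*q,91]])[0].round().astype(int); row.append((al,*h[p[1],p[0],1:]))
    print(n,[(a,int(s),int(v)) for a,s,v in row])
E
```

```text
t 26.38 along -165.7 lat -1.9 z 182.7 [ 1.1 -0.1  0.2]
top [(-125, 156, 224), (-121, 156, 223), (-117, 159, 222), (-113, 154, 225), (-109, 161, 170), (-105, 162, 165), (-101, 162, 143), (-97, 158, 147), (-93, 159, 148), (-89, 159, 149), (-85, 161, 146), (-81, 160, 151), (-77, 14, 232), (-73, 13, 234), (-69, 13, 233), (-65, 69, 204), (-61, 139, 247), (-57, 133, 250), (-53, 133, 250)]
scene [(-125, 146, 136), (-121, 145, 137), (-117, 146, 136), (-113, 145, 135), (-109, 146, 136), (-105, 146, 138), (-101, 146, 138), (-97, 144, 140), (-93, 146, 141), (-89, 146, 143), (-85, 148, 143), (-81, 64, 136), (-77, 31, 148), (-73, 35, 152), (-69, 32, 158), (-65, 31, 132), (-61, 148, 174), (-57, 146, 178), (-53, 146, 178)]
```

Both views show the steel lip from along -79 to -65, which is hooked over the lid as expected.

```bash
python3 -c "
from cell import env
print(env.job_done())"
```

```text
the job is handed in; nothing more can be done
None
```

The job is handed in at about 26 s of the 66 s limit: the tube is settled in the groove between the other two, the lid is fully shut, and both camera views show the catch hooked over it; the brick, bottle and hammer were not touched.

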